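# Set the mirror and hold the coil tester's guard open

### The arm

A 6-joint arm with a two-finger parallel gripper is mounted at the origin on the work surface. World frame = base frame: x ahead of the robot, y to its left, z up, the work surface at z = 0. Lengths are in m, angles in rad, forces in N, time in s.
With the tool pointing down it reaches from about 0.3 to 0.775 m from the base axis. Payload 14.6 kg.
Tool frame: the origin (TCP) lies on the centre line of the jaws, within the pads' length; the fingertips stand 19 mm ahead of it and the grasp point (between the pads) is the TCP (tip_extent is the distance from the TCP to the fingertips, in m); z points along the fingers, y is the line along which they close (so a half turn about z gives the same grasp; the last joint's range is limited). The gripper opens to 94 mm and grips with 3 to 60 N. Pads are 16 mm wide; open, the fingers measure 119 mm over their backs; the gripper's body (75 mm by 177 mm) begins 78 mm behind the grasp point.
Start: joints at [1.16, 0.3, 1.521, -0, 1.321, -0.067], TCP at [0.185, 0.518, 0.224] pointing down, gripper open.
Joint ranges: [-3.03, 3.03], [-0.79, 2.21], [0.23, 2.52], [-1.04, 4.18], [0, 3.07], [-2.55, 2.55]. Speed limits (rad/s): [2.22, 2.22, 2.57, 3.14, 3.14, 3.14].

### API

Orientations are given as a unit quaternion [w, x, y, z].
In Python, from workcell import * gives the robot as it stands. Calls block until the motion is done:
- move_ptp(position, orientation): joint-space move of the TCP to a pose.
- servo_line(position, attitude=None, velocity=0.15, max_force=None): straight line of the TCP; attitude=None keeps the orientation; velocity is the mean speed in m/s. With max_force (N) it stops when the force on the tool has changed by that much, and returns True; else False.
- move_joints(angles): joint-space move.
- grip(opening, squeeze=None): finger opening in m; squeeze is the grip in N (None keeps the last); returns when the fingers have stopped.
- pause(seconds).
- inverse_kinematics(position, orientation): joint angles nearest the present ones, or None.
- grab_frame(name): name is "side" or "top"; returns a dict with "frame" (480x640x3 uint8, blue, green, red), "mtx" (3x3 intrinsics, pixels), "dist_coeffs" ([k1, k2, p1, p2, k3] as OpenCV has them; the pictures are not rectified), "position" and "orientation" of the camera in the world. Camera axes: x right, y up, looking along -z (the intrinsics and any distortion apply to the point x, -y, -z); pixel columns grow to the right and rows downward; lengths in m; the calibration is good to about 2 mm. A picture is of the moment at which its call begins. There is no depth.
A pose or a line that the arm cannot do raises PlanningError and nothing moves.
- sign_off(): hands the job in; it is judged then, once.
Readings, each from a call of its own:
- current_clock(): time.
- current_q(): joint angles.
- current_qd(): joint speeds.
- current_joint_efforts(): joint torques, N m.
- current_tool_pos(): TCP position.
- current_eef_rot(): TCP orientation.
- current_ft_force(): force on the tool from outside, world axes, zero at the start.
- current_wrist_torque(): the same for the moment, N m.
- current_gripper_width(): finger opening in m.
- current_finger_force(): force on a finger pad.
Only numpy, scipy, OpenCV 4.12 (cv2) and the standard library are available. Lean on these libraries where they do the work, as an engineer would, in place of code of your own. Each camera call takes 0.05 s, during which the arm holds its last target. There are 200 camera calls.

### The job

On the coil tester, first fold the inspection mirror beside it up by its blue tab to 45 degrees from lying flat and let go of it, while the guard stays shut. Then swing the yellow-framed, spring-closed guard up by its red tab to 60 degrees from shut and hold it there with the fingers: finish while still holding it, because it springs shut if released, and do not let it fall back on the way. Leave everything else on the bench where it stands.

Things in the scene. Friction and masses are not known exactly. Their poses are not given: they have to be found in the camera images.
- tester: coil tester, fixed to the bench: grey base 250 x 220 x 25 mm with three coils clamped in a nest (all below 80 mm) and two rear posts; origin under the base's centre, its x points from the tab side to the hinge side, y to the mirror's side, z up
- guard (a joint): angle of the guard in rad: 0 shut (level), positive as its front swings up, 1.047 is 60 degrees, stop at 1.75. A spring and its weight always drive it shut; about 2 to 4 N at the tab holds it at any angle
- guard_hinge (a point): middle of the guard's hinge line (which runs along the tester's y), 115 mm above the bench at the guard's rear edge
- guard_tab (a point): grip point in the guard's red tab, 235 mm from guard_hinge square to the hinge line, level with it when shut. Tab 24 mm wide along the hinge line, 12 mm thick, ending 22 mm beyond this point; 35 mm behind it begins the guard: yellow frame 200 x 218 x 12 mm, clear panels, clear skirts 60 mm deep. Pinched across its 24 mm width it turns between the pads as the guard swings
- mirror_stand: dark steel mirror stand, fixed to the bench, 150 x 40 mm, 55 mm high; origin under its middle, its x lies along the hinge line, its y points away from the tester, z up
- mirror (a joint): angle of the mirror in rad: 0 lying level, pointing away from the tester; positive as its free edge swings up towards the tester, 0.785 is 45 degrees. Stiff hinge (about 2 to 5 N at the tab to move it); it stays where it is left
- mirror_hinge (a point): middle of the mirror's hinge line, 55 mm above the bench
- mirror_tab (a point): grip point in the blue tab on the mirror's free edge, 115 mm from mirror_hinge square to the hinge line. Tab 24 mm wide along the hinge line, 12 mm thick, ending 20 mm beyond this point; the panel (120 x 80 x 6 mm, bright on its upper face) ends 33 mm before it. Pinched across its 24 mm width it turns between the pads as the mirror swings
- coil_a_top (a point): tip of an upright bystander ignition coil (about 36 mm diameter, 155 mm tall, black foot, grey boot, steel spring tip; stands loose and tips easily); the point is on its axis, 150 mm above the bench
- coil_b_top (a point): tip of an upright bystander ignition coil (about 36 mm diameter, 155 mm tall, black foot, grey boot, steel spring tip; stands loose and tips easily); the point is on its axis, 150 mm above the bench
- coil_c_top (a point): tip of an upright bystander ignition coil (about 36 mm diameter, 155 mm tall, black foot, grey boot, steel spring tip; stands loose and tips easily); the point is on its axis, 150 mm above the bench
- pin_tray: bystander: loose blue open tray of steel pins, 130 x 90 x 35 mm; origin under its centre
- bush_jar: bystander: loose amber jar with red cap, 60 mm diameter, 80 mm high; origin under its centre
- driver: bystander: loose screwdriver lying on the bench; origin under its middle
Not all that is in view belongs to the job. What is shaped like the mirror_stand but pink is not meant.

How it is judged:
On the way:
1. the mirror stands at 45 degrees, released and still, with the guard still shut (value of joint mirror between 0.68 and 0.89 rad and contact force between each of the arm, the fingers and mirror below 0.1 N and velocity of joint mirror between -0.05 and 0.05 rad/s and value of joint guard below 0.1 rad), for 0.3 s.
At the end, for the whole second after the job is handed in: the fingers hold the guard still at 60 degrees (within 6) with at least 0.8 N of contact, the mirror stands untouched at 45 degrees (within 6), and the bystanders are within 25 mm of where they started (value of joint guard between 0.942 and 1.152 rad and velocity of joint guard between -0.1 and 0.1 rad/s and value of joint mirror between 0.68 and 0.89 rad and contact force between each of the arm, the fingers and mirror below 0.1 N and contact force between the fingers and guard above 0.8 N and distance of each of coil_a_top, coil_b_top, coil_c_top, pin_tray, bush_jar, driver from where it was at the start of the episode below 0.025 m); the arm keeps its last pose, push and grip.
It fails at once if the guard falls or springs back shut (closing faster than 2 rad/s) (velocity of joint guard below -2 rad/s).
It fails at once if a bystander is knocked over or shifted by more than 25 mm (distance of any of coil_a_top, coil_b_top, coil_c_top, pin_tray, bush_jar, driver from where it was at the start of the episode above 0.025 m).
It also fails if it takes over 58 s, if anything falls off the work surface, if the arm or the gripper's body presses on something with over 40 N, if the wrist force passes 120 N, or if a joint passes its speed limit or range.

## Working session

There is one attempt and no reset: what is moved stays moved. The work goes in short steps, each a Python script; the robot and the scene stay as the last script left them, time stands still between calls to the robot, and variables do not carry over. Pictures are saved under pics/ and viewed, at most 10 in all, crops included, and the job is handed in when it is done.

```bash
mkdir -p pics; ls
python3 - <<'E'
from workcell import *
import cv2
for n in("side","top"):
    f=grab_frame(n); cv2.imwrite(f"pics/{n}0.png",f["frame"]); print(n,f["mtx"],f["dist_coeffs"],f["position"],f["orientation"])
print(current_eef_rot())
E
```

```text
pics
side [[453.45465054   0.         320.95414826]
 [  0.         453.45465054 237.50109825]
 [  0.           0.           1.        ]] [-0.03283092  0.          0.          0.          0.        ] [-0.05018692 -0.81079404  0.70029468] [ 0.84290207  0.46499802 -0.13824468 -0.23276889]
top [[500.5157858    0.         328.04287976]
 [  0.         500.5157858  241.09352749]
 [  0.           0.           1.        ]] [-0.01145137  0.          0.          0.          0.        ] [0.18186528 0.00829993 1.39630634] [ 0.71092993  0.07521546 -0.06546778 -0.69615748]
[-1.24488651e-04  1.71060020e-01  9.85260461e-01 -5.26344426e-04]
```

View pics/side0.png

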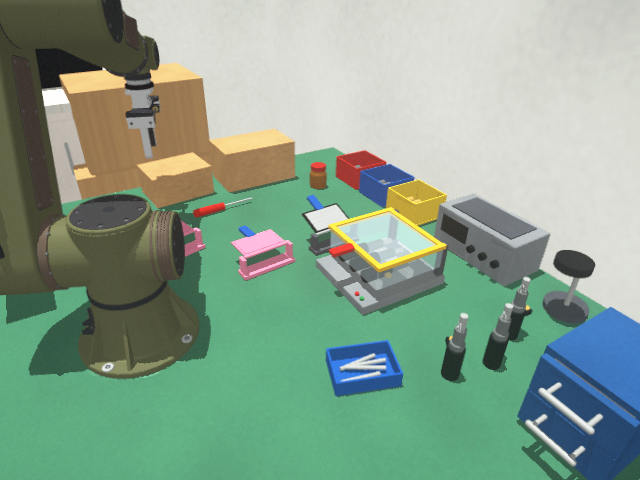

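View pics/top0.png

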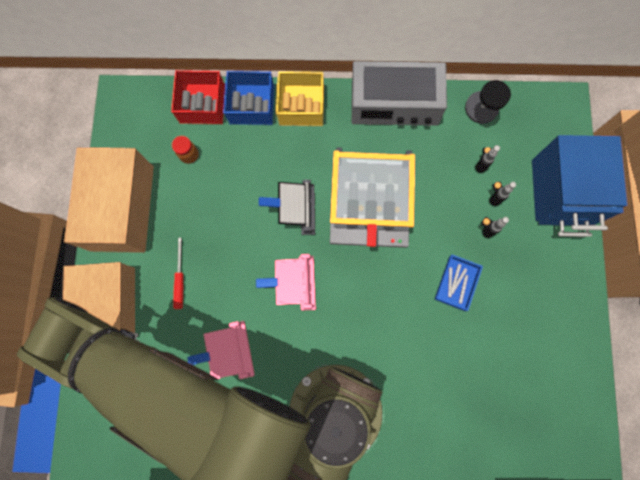

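Side view: yellow guard with its red tab at about (341,249), mirror with blue tab at about (316,203), pink decoys nearer the base. Top view: red tab (372,236), mirror tab (270,202), white panel (294,204). The coils, tray, jar and driver are clear of both swings.

```bash
cat > h.py <<'E'
import numpy as np, cv2
from scipy.spatial.transform import Rotation as R
def rot(q): return R.from_quat([q[1],q[2],q[3],q[0]])
def quat(x,y,z):
    q=R.from_matrix(np.c_[x,y,z]).as_quat(); return [q[3],q[0],q[1],q[2]]
def cast(f,px,z):
    u=cv2.undistortPoints(np.float64(px).reshape(-1,1,2),f["mtx"],np.array(f["dist_coeffs"])).reshape(-1,2)
    d=rot(f["orientation"]).apply(np.c_[u[:,0],-u[:,1],-np.ones(len(u))]); p=np.array(f["position"])
    return p+d*((z-p[2])/d[:,2])[:,None]
def ray(f,px):
    p=np.array(f["position"]); d=cast(f,[px],0)[0]-p; return p,d/np.linalg.norm(d)
def tri(fa,pa,fb,pb):
    A=np.zeros((3,3)); b=np.zeros(3)
    for f,p in((fa,pa),(fb,pb)):
        o,d=ray(f,p); M=np.eye(3)-np.outer(d,d); A+=M; b+=M@o
    x=np.linalg.solve(A,b); o,d=ray(fa,pa); return x,np.linalg.norm(np.cross(x-o,d))*2
HSV=dict(red=((0,150,80),(6,255,255)),blue=((105,150,70),(125,255,255)),yellow=((20,140,120),(34,255,255)),white=((0,0,150),(180,40,255)))
def blob(f,col,near,r=60):
    h=cv2.cvtColor(f["frame"],cv2.COLOR_BGR2HSV); m=cv2.inRange(h,*map(np.array,HSV[col]))
    if col=="red": m|=cv2.inRange(h,np.array((174,150,80)),np.array((180,255,255)))
    w=np.zeros_like(m); cv2.circle(w,near,r,255,-1); m&=w
    cs=[c for c in cv2.findContours(m,cv2.RETR_EXTERNAL,cv2.CHAIN_APPROX_NONE)[0] if cv2.contourArea(c)>15]
    c=min(cs,key=lambda c:abs(cv2.pointPolygonTest(c,near,True)) if cv2.pointPolygonTest(c,near,False)<0 else 0)
    return c.reshape(-1,2)
def rect(P): # oriented box in world xy, m
    return cv2.minAreaRect(np.float32(P[:,:2]*1000))
def ctr(c):
    m=cv2.moments(c.reshape(-1,1,2)); return m["m10"]/m["m00"],m["m01"]/m["m00"]
E
python3 - <<'E'
from workcell import *
from h import *
t,s=grab_frame("top"),grab_frame("side")
np.set_printoptions(precision=4,suppress=True)
for nm,col,z,nt,rt,ns,rs in(("guard","yellow",.121,(372,222),75,(385,212),90),("rtab","red",.121,(372,236),18,(341,249),15),("mtab","blue",.061,(270,202),18,(316,203),14),("panel","white",.058,(294,204),25,(324,216),25)):
    a,b=blob(t,col,nt,rt),blob(s,col,ns,rs)
    print(nm,len(a),len(b),"top",rect(cast(t,a,z)),"side",rect(cast(s,b,z)))
    print("   ctr top",cast(t,[ctr(a)],z)[0],"side",cast(s,[ctr(b)],z)[0],"tri",*tri(t,ctr(a),s,ctr(b)))
E
```

```text
guard 292 350 top ((585.5067138671875, -86.45310974121094), (218.62493896484375, 197.56175231933594), 88.51286315917969) side ((677.4727783203125, -44.462432861328125), (330.2591552734375, 396.9927978515625), 88.90983581542969)
   ctr top [ 0.5829 -0.0867  0.121 ] side [ 0.6319 -0.0736  0.121 ] tri [ 0.5919 -0.0942  0.139 ] 0.03268341354086515
rtab 55 55 top ((456.4871826171875, -82.67127990722656), (56.07231903076172, 20.896024703979492), 0.38418254256248474) side ((456.2401123046875, -91.75049591064453), (32.67767333984375, 64.00310516357422), 89.76094818115234)
   ctr top [ 0.4566 -0.0832  0.121 ] side [ 0.4551 -0.0919  0.121 ] tri [ 0.459  -0.0842  0.115 ] 0.0025239595242545505
mtab 52 37 top ((557.171142578125, 195.9715118408203), (25.831092834472656, 55.8663215637207), 1.0602269172668457) side ((582.9761962890625, 243.44741821289062), (93.56008911132812, 25.879976272583008), 78.96521759033203)
   ctr top [0.5593 0.1959 0.061 ] side [0.5827 0.2418 0.061 ] tri [0.5514 0.1913 0.0917] 0.0016834793395083304
panel 117 93 top ((558.19189453125, 132.48355102539062), (110.0395278930664, 67.13151550292969), 1.8205102682113647) side ((568.8110961914062, 151.51678466796875), (128.99212646484375, 99.35527038574219), 2.1115074157714844)
   ctr top [0.5577 0.1321 0.058 ] side [0.5662 0.1531 0.058 ] tri [0.5529 0.131  0.0727] 0.0014410213778429798
```

Run:
```python
from workcell import *
from h import *
a=cv2.imread("pics/side0.png")[180:270,285:385]; b=cv2.imread("pics/top0.png")[165:245,250:330]
z=lambda i:cv2.resize(i,(400,360),interpolation=cv2.INTER_CUBIC)
cv2.imwrite("pics/crop.png",np.hstack([z(a),z(b)]))
t,s=grab_frame("top"),grab_frame("side")
for col,nt,rt,ns,rs in(("white",(294,204),25,(324,216),25),("blue",(270,202),18,(316,203),14)):
    A,B=blob(t,col,nt,rt),blob(s,col,ns,rs)
    for c in(A,B): print(col,cv2.boxPoints(cv2.minAreaRect(c)).round(1).tolist(),cv2.approxPolyDP(c.reshape(-1,1,2),2.5,True).reshape(-1,2).tolist())
```

```text
white [[280.0, 184.0], [304.0, 184.0], [304.0, 222.0], [280.0, 222.0]] [[281, 184], [281, 221], [303, 222], [303, 186]]
white [[304.79998779296875, 213.39999389648438], [341.3999938964844, 201.1999969482422], [347.70001220703125, 220.10000610351562], [311.1000061035156, 232.3000030517578]] [[347, 218], [336, 205], [305, 214], [317, 230]]
blue [[258.5, 205.89999389648438], [259.1000061035156, 196.89999389648438], [279.29998779296875, 198.10000610351562], [278.79998779296875, 207.10000610351562]] [[259, 198], [260, 205], [277, 207], [278, 198]]
blue [[306.6000061035156, 197.10000610351562], [312.29998779296875, 192.8000030517578], [323.0, 207.0], [317.20001220703125, 211.3000030517578]] [[308, 196], [315, 208], [323, 207], [313, 195]]
```

View pics/crop.png

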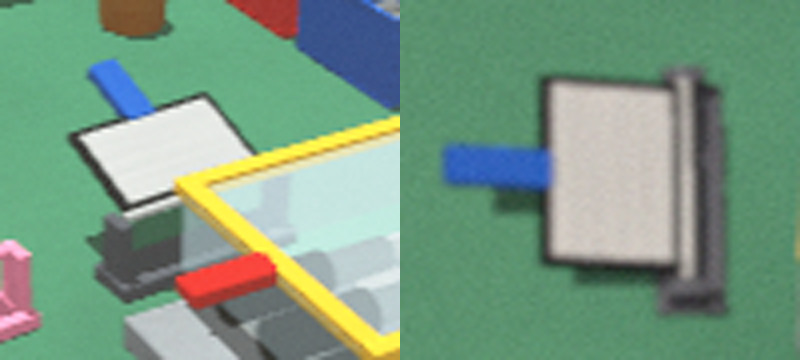

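The crop shows the mirror already partly raised, with its hinge rod near top px (307.5,204) and the tab's outer end at top (259.5,201.5) and side (310.5,195.5). I'll triangulate the corners to get the angle.

Run:
```python
from workcell import *
from h import *
np.set_printoptions(precision=4,suppress=True)
t,s=grab_frame("top"),grab_frame("side")
P=[tri(t,a,s,b) for a,b in(((280.5,221.5),(304.5,214)),((280.5,184),(336.5,204.5)),((303.5,222),(317,230.5)),((259.2,201.5),(310,195)),((277.5,202.5),(319.5,208)))]
for p in P: print(*p)
print("hinge rod ends",cast(t,[(307.5,182),(308,204),(308.5,226)],.055))
p=[x[0] for x in P]
for a,b in((2,0),(4,3)): print(np.degrees(np.arctan2(p[b][2]-p[a][2],p[b][1]-p[a][1])))
hx=np.array([1,0,0.]);
for q,yaw in(((.553,.19,.09),0),):
    for pos in((.557,.19,.088),(.557,.17,.136),(.557,.17,.3)): print(inverse_kinematics(pos,quat([0,-1,0],[-1,0,0],[0,0,-1])),inverse_kinematics(pos,quat([0,1,0],[1,0,0],[0,0,-1])))
for pos in((.452,-.084,.115),(.57,-.085,.319),(.57,-.085,.4)): print(inverse_kinematics(pos,quat([1,0,0],[0,-1,0],[0,0,-1])))
```

```text
[0.4991 0.159  0.0821] 0.0010966993850439629
[0.6066 0.1626 0.082 ] 0.004552686528566702
[0.5044 0.0985 0.0582] 0.0004569529196315002
[0.5487 0.2155 0.1043] 0.0030484068567252216
[0.5532 0.169  0.0818] 0.003172993010829839
hinge rod ends [[0.6204 0.0912 0.055 ]
 [0.5565 0.0879 0.055 ]
 [0.4939 0.0846 0.055 ]]
21.532764617183584
25.780112127019308
None [ 0.2665  0.5259  1.5396 -0.      1.0761  0.2665]
None [ 0.2333  0.455   1.5226 -0.      1.164   0.2333]
None [ 0.2333  0.33    1.308  -0.      1.5036  0.2333]
[-0.2634  0.2312  1.886  -0.      1.0244  1.3074]
[-0.2116  0.3093  1.2923 -0.      1.54    1.3592]
[-0.2116  0.3028  1.12   -0.      1.7188  1.3592]
```

The mirror starts at about 20°. Its hinge is at about (0.5565, 0.088, 0.055) with a yaw of about 2.5°. Now I'll grasp the blue tab and swing it.

Run:
```python
from workcell import *
from h import *
np.set_printoptions(precision=4,suppress=True)
H=np.array([.5565,.0879,.055]); yaw=np.radians(2.5); c,s=np.cos(yaw),np.sin(yaw); u=np.array([-s,c,0])
Q=quat(u,[c,s,0],[0,0,-1])
P=lambda d,r=.115: H+r*(np.cos(np.radians(d))*u+np.sin(np.radians(d))*np.array([0,0,1]))
g=P(20); grip(.06,25)
move_ptp([*g[:2],.25],Q)
print(servo_line(g,velocity=.1,max_force=12),current_tool_pos())
grip(0.0,25); print(current_gripper_width(),current_finger_force(),current_ft_force())
p0=current_tool_pos()
for d in np.arange(25,46,5): servo_line(P(d),velocity=.05); print(d,current_ft_force())
for n in("side","top"): cv2.imwrite(f"pics/{n}1.png",grab_frame(n)["frame"])
print(current_clock(),current_tool_pos(),current_gripper_width())
a=cv2.imread("pics/side1.png")[150:270,260:420]; b=cv2.imread("pics/top1.png")[145:265,230:390]
z=lambda i:cv2.resize(i,(400,300),interpolation=cv2.INTER_CUBIC)
cv2.imwrite("pics/crop1.png",np.hstack([z(a),z(b)]))
```

```text
False [0.552  0.1959 0.0949]
0.023788030084144336 24.997966289520264 [-6.5643 -0.0406  2.7954]
25 [-6.8834 -1.5102  1.059 ]
30 [-10.0428  -2.6472   0.4905]
35 [-9.8442 -2.0884  0.1477]
40 [-10.0204  -4.2574  -2.5464]
45 [-8.5466 -3.1877 -1.9191]
7.0833 [0.5522 0.1681 0.1368] 0.02393986560689052
```

View pics/crop1.png

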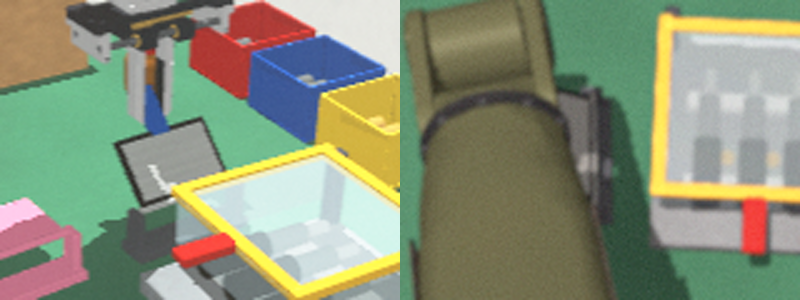

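The fingers hold the blue tab and the mirror has swung up to about 45°, with the guard still shut. I'll release, back off, and measure.

Run:
```python
from workcell import *
from h import *
np.set_printoptions(precision=4,suppress=True)
grip(.055); p=current_tool_pos(); servo_line([p[0],p[1],.28],velocity=.12)
move_ptp([.45,-.084,.28],quat([1,0,0],[0,-1,0],[0,0,-1]))
t,s=grab_frame("top"),grab_frame("side")
a,b=s["frame"][150:270,260:420],t["frame"][145:265,230:390]
z=lambda i:cv2.resize(i,(400,300),interpolation=cv2.INTER_CUBIC)
cv2.imwrite("pics/crop2.png",np.hstack([z(a),z(b)])); cv2.imwrite("pics/top2.png",t["frame"]); cv2.imwrite("pics/side2.png",s["frame"])
print(current_clock(),current_tool_pos())
```

```text
10.2583 [ 0.4504 -0.0833  0.2798]
```

View pics/crop2.png

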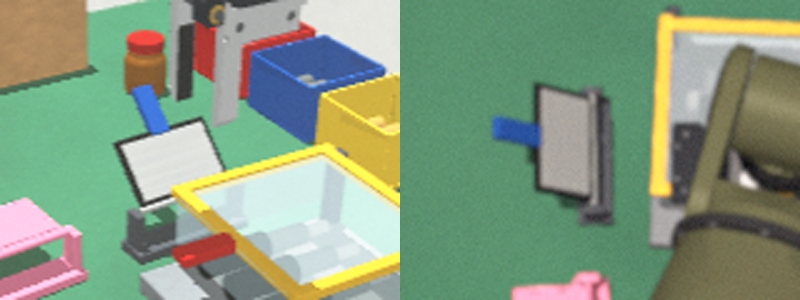

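The mirror now stands free and the guard is shut. The tab runs from side px (318,186) to (323,202), and from top px (267.5,196) to (286,198.5).

Run:
```python
from workcell import *
from h import *
np.set_printoptions(precision=4,suppress=True)
t,s=grab_frame("top"),grab_frame("side")
A,B=blob(t,"blue",(277,197),16),blob(s,"blue",(320,194),14)
print(cv2.boxPoints(cv2.minAreaRect(A)).tolist(),cv2.boxPoints(cv2.minAreaRect(B)).tolist())
c=tri(t,ctr(A),s,ctr(B)); print("ctr",c)
H=np.array([.5565,.0879,.055]); d=c[0]-H; print("angle from hinge",np.degrees(np.arctan2(d[2],d[1])),np.hypot(d[1],d[2]))
ends=lambda c:[(lambda b:((b[i]+b[(i+1)%4])/2)) for i in(0,)] 
def mids(c):
    b=cv2.boxPoints(cv2.minAreaRect(c)); i=0 if np.linalg.norm(b[0]-b[1])<np.linalg.norm(b[1]-b[2]) else 1
    return [(b[i]+b[i+1])/2,(b[i+2]+b[(i+3)%4])/2]
a=sorted(mids(A),key=lambda p:p[0]); b=sorted(mids(B),key=lambda p:p[1])
T=[tri(t,x,s,y) for x,y in zip(a,b)]; print(T); v=T[0][0]-T[1][0]; print("tab slope",np.degrees(np.arctan2(v[2],np.hypot(v[0],v[1]))))
W=blob(s,"white",(328,215),25); print(cv2.approxPolyDP(W.reshape(-1,1,2),2.5,True).reshape(-1,2).tolist())
```

```text
[[265.7647399902344, 198.94117736816406], [267.7647399902344, 190.94117736816406], [286.3529968261719, 195.58824157714844], [284.3529968261719, 203.58824157714844]] [[312.4310607910156, 185.67242431640625], [319.4310607910156, 182.67242431640625], [327.2931213378906, 201.01724243164062], [320.2931213378906, 204.01724243164062]]
ctr (array([0.5538, 0.1681, 0.1286]), np.float64(0.001824958384311194))
angle from hinge 42.56306028416683 0.10884751127512947
[(array([0.5536, 0.1898, 0.1486]), np.float64(0.0018658814823245028)), (array([0.553 , 0.145 , 0.1106]), np.float64(0.0019427444069430337))]
tab slope 40.28746592258796
[[340, 199], [308, 208], [317, 229], [348, 218]]
```

Run:
```python
from workcell import *
from h import *
import h
np.set_printoptions(precision=4,suppress=True)
t,s=grab_frame("top"),grab_frame("side")
h.HSV["white"]=((0,0,105),(180,45,255))
A=blob(t,"white",(295,202),19); h.HSV["white"]=((0,0,140),(180,45,255)); B=blob(s,"white",(328,215),25)
for c in (A,B): print(cv2.approxPolyDP(c.reshape(-1,1,2),2.5,True).reshape(-1,2).tolist())
a=t["frame"][170:235,260:320]; b=s["frame"][175:240,300:360]
z=lambda i:cv2.resize(i,(400,433),interpolation=cv2.INTER_CUBIC); cv2.imwrite("pics/crop3.png",np.hstack([z(a),z(b)]))
```

```text
[[286, 186], [286, 218], [301, 220], [308, 215], [308, 189], [301, 184]]
[[340, 199], [308, 208], [318, 230], [327, 227], [328, 223], [348, 218]]
```

View pics/crop3.png

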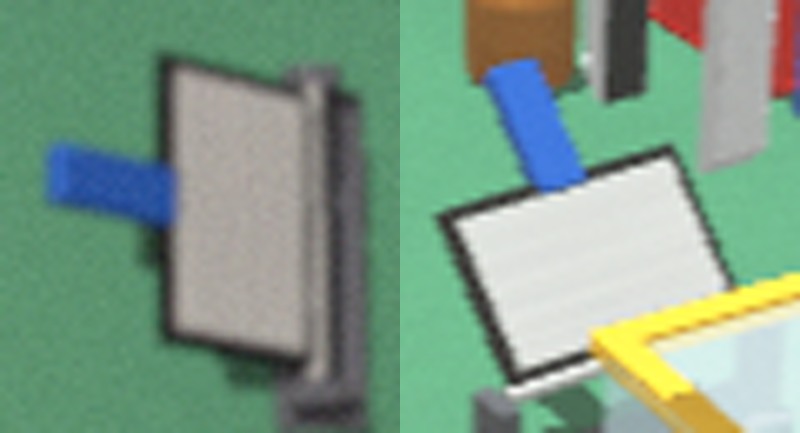

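The crop gives sharp panel-face corners. Top: (286.4,179.7), (286.4,219.5), (305.3,223.7). Side: (340.2,198.5), (308.2,208.3), (318,231.5). The tab's upper-face tip edge is at top (271,197.3) and side (316.8,185.8).

Run:
```python
from workcell import *
from h import *
np.set_printoptions(precision=4,suppress=True)
t,s=grab_frame("top"),grab_frame("side")
T=lambda a,b:tri(t,a,s,b)
w=[T((286.4,179.7),(340.2,198.5)),T((286.4,219.5),(308.2,208.3)),T((305.3,223.7),(318,231.5)),T((271,197.3),(316.8,185.8)),T((286.1,200.7),(324,202.7))]
for x in w: print(*x)
p=[x[0] for x in w]
def slope(v): return np.degrees(np.arctan2(v[2],np.hypot(v[0],v[1])))
print("panel",slope(p[1]-p[2]),"tab",slope(p[3]-p[4]),"tip-to-panel bottom",slope(p[3]-(p[2]+(p[0]-p[1])/2)))
print("heights -> angle: panel edge",np.degrees(np.arcsin((np.mean([p[0][2],p[1][2]])-.055-.002)/.079)),"tip",np.degrees(np.arcsin((p[3][2]-.055-.0042)/.135)))
```

```text
[0.6085 0.1447 0.1095] 0.0010260193385124253
[0.4992 0.1402 0.1088] 0.002772652752395747
[0.5016 0.0925 0.0585] 0.004664502776863305
[0.5482 0.178  0.1495] 0.003947914501570844
[0.5507 0.1424 0.1116] 0.004166345171980455
panel 46.512213540227464 tab 46.68550288014097 tip-to-panel bottom 47.30999068142352
heights -> angle: panel edge 41.31332696719151 tip 41.96795140068807
```

The mirror measurements range from about 41° to 47°, centred near 44–45°, so it is within tolerance. Now the guard. The tab point is at (0.4505,-0.083,0.115) and the hinge at (0.685,-0.089,0.115), with a yaw of -1.5°.

Run:
```python
from workcell import *
from h import *
np.set_printoptions(precision=4,suppress=True)
yaw=np.radians(-1.5); f=np.array([np.cos(yaw),np.sin(yaw),0]); H=np.array([.4505,-.0829,.115])+.235*f
Q=quat(f,[f[1],-f[0],0],[0,0,-1])
P=lambda d: H+.235*(-np.cos(np.radians(d))*f+np.sin(np.radians(d))*np.array([0,0,1]))
g=P(0); move_ptp([*g[:2],.22],Q)
print(servo_line(g,velocity=.1,max_force=12),current_tool_pos())
grip(0.0,40); print(current_gripper_width(),current_finger_force(),current_ft_force())
if .02<current_gripper_width()<.03:
    for d in range(5,61,5):
        servo_line(P(d),velocity=.06)
        if d%10==0: print(d,current_ft_force(),current_gripper_width())
t,s=grab_frame("top"),grab_frame("side")
cv2.imwrite("pics/side4.png",s["frame"]); cv2.imwrite("pics/top4.png",t["frame"])
print(current_clock(),current_tool_pos(),P(60),current_finger_force())
```

```text
False [ 0.4508 -0.083   0.1156]
0.023905629383910085 39.99945402145386 [ -1.6351 -11.6341   0.1025]
10 [  1.2298 -10.3585  -4.1966] 0.023635427646192746
20 [  1.8119 -11.0681  -4.4698] 0.023485666864980683
30 [  0.9473 -10.19    -4.5291] 0.023790755681169687
40 [ 0.014  -9.6518 -5.3798] 0.023752770090287915
50 [-1.5501 -8.8167 -5.0492] 0.023571367551471413
60 [-3.3279 -7.8247 -5.1462] 0.023863777054044456
18.7 [ 0.5674 -0.0871  0.3175] [ 0.568  -0.086   0.3185] 39.99650001525879
```

View pics/side4.png

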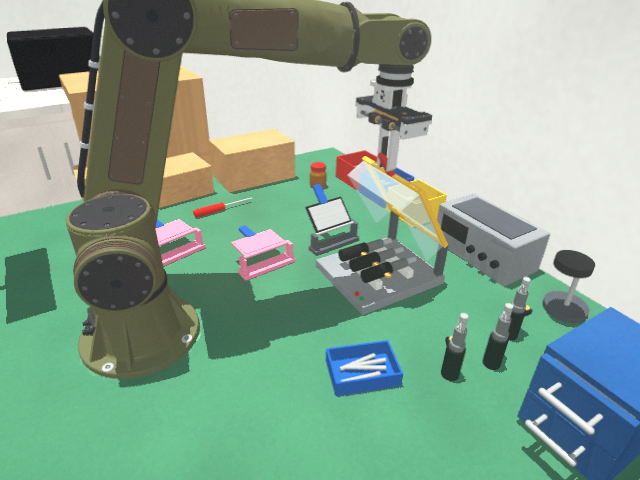

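The side picture shows the red tab pinched in the fingers at about (385,160), with the guard up at about 60°. The mirror stands free at (328,215), and the coils, tray, jar and driver have not moved.

Run:
```python
from workcell import *
pause(.5); print(current_tool_pos(),current_finger_force(),current_gripper_width()); print(sign_off())
```

```text
[ 0.5673547  -0.08705215  0.31745919] 39.99643564224243 0.02394234365834171
the job is handed in; nothing more can be done
None
```

The job is handed in: the mirror stands released at about 45° (camera estimates 41–47°), and the fingers hold the guard at about 60° with a 40 N grip; no bystander looked moved in the last picture, and no verdict came back.

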